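Open the combination lock of the reagent box and present its shackle

ROBOT

A 6-joint arm with a two-finger parallel gripper is mounted at the origin on the work surface. World frame = base frame: x ahead of the robot, y to its left, z up, the work surface at z = 0. Lengths are in m, angles in rad, forces in N, time in s.
With the tool pointing down it reaches from about 0.375 to 0.9 m from the base axis. Payload 3.1 kg.
Tool frame: the origin (TCP) lies between the finger pads; the fingertips stand manip.finger_overhang ahead of it and the grasp point (between the pads) lies 5 mm behind it (manip.finger_overhang is the distance from the TCP to the fingertips, in m); z points along the fingers, y is the line along which they close (so a half turn about z gives the same grasp; the last joint's range is limited). The gripper opens to 85 mm and grips with 20 to 120 N. Pads are 22 mm wide; open, the fingers measure 114 mm over their backs; the gripper's body (76 mm by 85 mm) begins 54 mm behind the grasp point. The pads swing forward as they close: fully open they stand 13 mm farther back than shut.
Start: joints at [1.117, 0.527, 1.433, -0, 1.181, -0.178], TCP at [0.17, 0.602, 0.245] pointing down, gripper open.
Joint ranges: [-3.08, 3.08], [-0.75, 2.2], [0.22, 2.44], [-1.43, 4.57], [0, 2.65], [-2.85, 2.85]. Speed limits (rad/s): [2.79, 2.79, 3.14, 3.14, 3.14, 3.14].

INTERFACE

Orientations are given as a unit quaternion [x, y, z, w].
In Python, from station import manip gives the robot as it stands.
- The arm moves only by the tool drive_tool, never from a script. Its argument "plan" is a list of rows, each a list of 7 numbers: the shift along the tool's x, y, z in m, then the turn, a rotation vector about the tool's x, y, z in degrees, then the opening, from -1 (shut) to 1 (fully open). In form: [[x, y, z, wx, wy, wz, gripper], ...]. A call has 1 to 10 rows; each row shifts and turns the commanded pose from where the row before left it, along the tool's axes as they then stand; what a row does not reach is not made up. A row lasts 1/10 s, in which the tool goes at most 50 mm and 8.59 degrees, less where a joint would pass 70% of its speed; a pose out of reach is approached as far as the arm can. A call is refused whole if a number of a shift passes 0.05 or a number of a turn 8.59, either way. A call with a gripper value outside its range is refused whole. The fingers move at their own pace and stop on an object; "newtons" is the grip in N (left out, the last holds). Time passes only in rows, so rows that do not move let the fingers close. It gives the time, the measured TCP pose, the force, the opening and the grip force at its end, in the units of the state.
- manip.sense(): the state, without advancing time (a new reading comes with each control period).
- manip.snapshot(name): name is "scene" or "top" or "wrist"; returns a dict with "image" (480x640x3 uint8, red, green, blue), "z_map" (480x640 float32, m along the optical axis (not along the pixel's ray), 0 where there is no reading), "fov_y" (degrees; the focal length in pixels is half the picture's height over the tangent of half this angle, whatever the lens; pixels are square), "cx", "cy" (the principal point, pixels), "extrinsics" (4x4, takes a point from camera to world coordinates); the wrist camera has in their place "mount" (4x4, takes a point from camera to tool coordinates, whose origin is the TCP and whose axes are the flange's). Camera axes: x right, y up, looking along -z (the intrinsics and any distortion apply to the point x, -y, -z); pixel columns grow to the right and rows downward; lengths in m; the calibration is good to about 2 mm. The wrist camera is an equidistant fisheye: a pixel r from the principal point sees the ray r / f radians off the axis. A picture is of the moment at which its call begins: read the wrist's pose just before it.
- manip.sign_off(): hands the job in; it is judged then, once.
The state is a dict: "t": time; "q": joint angles; "qd": joint speeds; "tau": joint torques, N m; "tcp_pos": TCP position; "tool_rot": TCP orientation; "force": force on the tool from outside, world axes, zero at the start; "ft_torque": the same for the moment, N m; "finger_gap": opening from 0.0 (shut) to 1.0 (fully open); "gripper_force": force on a finger pad.
Only numpy, scipy, OpenCV 4.12 (cv2) and the standard library are available. Lean on these libraries where they do the work, as an engineer would, in place of code of your own. Each camera call takes 0.05 s, during which the arm holds its last target. There are 200 camera calls.

TASK

Slide the clear shutter fully back off the dial of the grey lock box, then turn the dial clockwise, feeling it click from notch to notch, until its nose points at the raised block beside it. Pull the steel U-shaped shackle straight up out of the lock and hasp and present it to the flat code reader: finish while still holding it in the gripper, upright and still, its leg tips just above the middle of the reader's dark window without touching it (about 4 cm above). Leave everything else on the bench where it is.

Things in the scene. Friction and masses are not known exactly. Their poses are not given: they have to be found in the camera images.
- lockbox: Grey steel lock box fixed to the bench, 240 (x) by 215 mm (y), deck 90 mm above the bench. Origin: centre of underside; x points to its rear, away from the robot; z up. In its frame the dial's axis is at x -40, y +35 mm, the shackle's legs at x -40, y -30 and -85 mm. Two guide posts, 57 mm tall, 10 mm thick, stand on the deck at x 25 to 80, y -8 and +78 mm and carry the shutter
- shutter (a joint): Travel of the clear shutter along the box's +x, in m: 0 = over the dial, 0.10 = fully back (end stop). Stays where left (friction about 1.5 N). Plate 140 x 72 x 4 mm, its top 52 mm above the deck; at 0 it reaches from 40 mm in front of the dial's axis to 100 mm behind it; fully back, the dial is free from above
- shutter_fin (a point): Top centre of the upright grey grip fin on the shutter, 10 mm thick along the box's x, 40 mm wide along its y; its top is 28 mm above the plate's upper face and 80 mm above the deck. At shutter 0 it is 20 mm in front of the dial's axis
- dial (a joint): Angle of the dial in rad, growing clockwise seen from above; stops at 0 and 2.094. Click notches at 0, 0.524, 1.047, 1.571, 2.094; a click takes about 0.16 N m; a released dial is drawn into the nearest notch. At 0 the nose points to the box's -y; at 1.571 to its front (-x), at the white block: there, within about 0.14 rad, the shackle is free; elsewhere it is blocked
- dial_grip (a point): Top centre of the dial's grip bar, on the axis, 41 mm above the deck. The black bar is 14 mm thick, 44 mm long, in line with the nose; it stands 33 mm above a round base 54 mm across and 8 mm high
- dial_nose (a point): Tip of the dial's nose, a small pointer with a white line that sticks out from one end of the dial, 38 mm from the axis and 13 mm above the deck
- dial_mark (a point): Top centre of the white block that marks the opening notch, 18 x 10 mm, 6 mm tall, fixed on the deck 51 mm from the dial's axis towards the box's front
- shackle: Loose steel U bar, about 0.22 kg, 108 mm tall: two square legs 12 x 12 mm, 55 mm apart along its y, joined on top by a cross bar 12 mm thick, 67 mm long. Origin: midway between the leg tips; z up to the cross bar. In the lock its y is the box's y and its legs reach 52 mm below the deck in close holes (1.5 mm play each side). Locked it lifts under 9 mm; free, it comes straight up
- shackle_bow (a point): Centre of the shackle's cross bar, 102 mm above the leg tips; 50 mm above the deck while the shackle is in the lock. The clear space under the bar is 44 mm high and 43 mm wide
- reader: Flat grey code reader fixed on the bench to the left or right of the lock box, 110 x 110 mm, 32 mm tall, looking up. Origin: centre of its underside
- reader_window (a point): Centre of the upper face of the reader's dark square window (70 x 70 mm), 32 mm above the bench
- tip_rack: Blue rack of pipette tips, 85 x 120 mm, 70 mm tall, on the side of the box where the reader is not; leave alone. Origin: centre of its underside
- bottle: Amber bottle, 68 mm across, 170 mm tall, behind on the left; leave alone. Origin: centre of its underside
- jar: Small white jar, 34 mm across, 40 mm tall, on the lock box's deck behind the shackle; leave alone. Origin: centre of its underside
- tip_box: Green tip box with clear lid, 89 x 119 mm, 77 mm tall, behind on the right; leave alone. Origin: centre of its underside
- calculator: Black calculator, 110 x 70 x 15 mm, lying front right; leave alone. Origin: centre of its underside
- forceps: Steel forceps, 110 mm long, 5 mm high, lying behind on the left, before the bottle; leave alone. Origin: centre of the underside
- tube_stand: White tube stand, 50 x 90 mm, with one capped tube to 109 mm, front left; leave alone. Origin: centre of its underside
Things that resemble listed ones, but are neither listed nor needed, are in the scene too. Of the things that look like the reader, the smallest one is meant.

How it is judged:
On the way, in this order (a step that is already met when the one before it is completed fails the run):
1. the shutter is slid back off the dial (0.09 m or more), the dial not yet at its opening notch, the shackle still in the lock (value of joint shutter above 0.09 m and value of joint dial below 1.271 rad and z of shackle in the frame of lockbox below 0.048 m), for 0.2 s.
2. the dial stands in its opening notch (within 0.14 rad), the shackle still in the lock (value of joint dial between 1.431 and 1.711 rad and z of shackle in the frame of lockbox below 0.048 m), for 0.3 s.
3. the shackle is pulled out in the fingers, its leg tips above the deck (z of shackle in the frame of lockbox above 0.09 m and contact force between shackle and the fingers above 2 N), for 0.1 s.
At the end, for the whole second after the job is handed in: Fingers hold the shackle (over 2 N), still, upright within 0.25 rad, midpoint of its leg tips within 30 mm of the window's middle and 12 to 90 mm above it, touching neither reader nor box; shutter back 0.09 m or more, dial within 0.14 rad of its opening notch (contact force between shackle and the fingers above 2 N and horizontal distance between shackle and reader_window below 0.03 m and z of shackle in the frame of reader_window between 0.012 and 0.09 m and angle between shackle's own z axis and vertical below 0.25 rad and linear speed of shackle below 0.03 m/s and angular speed of shackle below 0.2 rad/s and contact force between shackle and reader below 0.1 N and contact force between shackle and lockbox below 0.1 N and value of joint shutter above 0.09 m and value of joint dial between 1.431 and 1.711 rad); the arm keeps its last pose, push and grip.
It fails at once if a bystander is shifted by more than 40 mm (distance of any of tip_rack, bottle, jar, tip_box, calculator, forceps, tube_stand from where it was at the start of the episode above 0.04 m).
It also fails if it takes over 58 s, if anything falls off the work surface, if the arm or the gripper's body presses on something with over 40 N, if the wrist force passes 120 N, or if a joint passes its speed limit or range.

## Working session

There is one attempt and no reset: what is moved stays moved. The work goes in short steps, Python scripts to look and compute and a tool call to move; the robot and the scene stay as the last step left them, time stands still between calls to the robot, and variables do not carry over. Pictures are saved under pics/ and viewed, at most 10 in all, crops included, and the job is handed in when it is done.

Besides the shell and the picture viewer there is one more tool, called after ">>>" as name([rows], argument=value, ...), one row to a line, values as JSON. drive_tool: Moves the arm, as the interface text tells. Its arguments: {"type":"object","properties":{"plan":{"type":"array"},"newtons":{"type":"number"}},"required":["plan"]}

```bash
mkdir -p pics; ls
cat > h.py <<'E'
import numpy as np, cv2
from scipy.spatial.transform import Rotation as R
from station import manip
def world(s):
    # world point per pixel from depth map (pinhole cams)
    f=240/np.tan(np.radians(s["fov_y"])/2); z=s["z_map"]
    v,u=np.mgrid[0:480,0:640]
    P=np.stack([(u-s["cx"])/f*z,-(v-s["cy"])/f*z,-z],-1)
    E=np.array(s["extrinsics"]); return P@E[:3,:3].T+E[:3,3]
def ray(s,u,v,h):
    f=240/np.tan(np.radians(s["fov_y"])/2); E=np.array(s["extrinsics"])
    d=E[:3,:3]@np.array([(u-s["cx"])/f,-(v-s["cy"])/f,-1]); o=E[:3,3]
    return o+d*(h-o[2])/d[2]
def save(n,im): cv2.imwrite("pics/"+n,im[...,::-1])
E
python3 - <<'E'
from h import *
import pickle
for n in("top","scene"):
    s=manip.snapshot(n); save(n+"0.png",s["image"]); pickle.dump(s,open(n+".pkl","wb"))
    print(n,s["fov_y"],s["cx"],s["cy"],np.round(s["extrinsics"],3).tolist(),[k for k in s])
st=manip.sense(); print(st); print(manip.finger_overhang)
E
```

```text
pics
top 55.44239536447331 315.71219820614954 231.13631484351538 [[0.107, 0.972, -0.211, 0.306], [-0.994, 0.104, -0.026, 0.093], [-0.003, 0.212, 0.977, 1.094], [0.0, 0.0, 0.0, 1.0]] ['image', 'z_map', 'fov_y', 'cx', 'cy', 'extrinsics']
scene 55.58592895048054 324.93533435478327 241.88092601624612 [[0.598, -0.452, 0.662, 1.197], [0.802, 0.333, -0.497, -0.424], [0.004, 0.828, 0.561, 0.701], [0.0, 0.0, 0.0, 1.0]] ['image', 'z_map', 'fov_y', 'cx', 'cy', 'extrinsics']
{'t': 0.1, 'q': array([ 1.11746555e+00,  5.28416832e-01,  1.43382460e+00, -3.19218441e-06,
        1.18139822e+00, -1.78500581e-01]), 'qd': array([ 0.00105112, -0.00063133, -0.00465028,  0.00168467, -0.00082244,
        0.00044564]), 'tau': array([-1.81000391e-04, -4.43309927e+01, -1.78586000e+01, -1.60665941e-04,
        3.86731757e-03,  5.79855907e-06]), 'tcp_pos': array([0.16930121, 0.60096457, 0.2443886 ]), 'tool_rot': array([ 1.36982367e-01,  9.90572957e-01, -9.73305602e-04, -3.16584419e-04]), 'force': array([ 0.26510396, -0.30460951,  0.29914881]), 'ft_torque': array([-0.03062663, -0.06908761,  0.00323812]), 'gripper_force': 0.0, 'finger_gap': 0.9982925224880105}
0.014
```

View pics/top0.png

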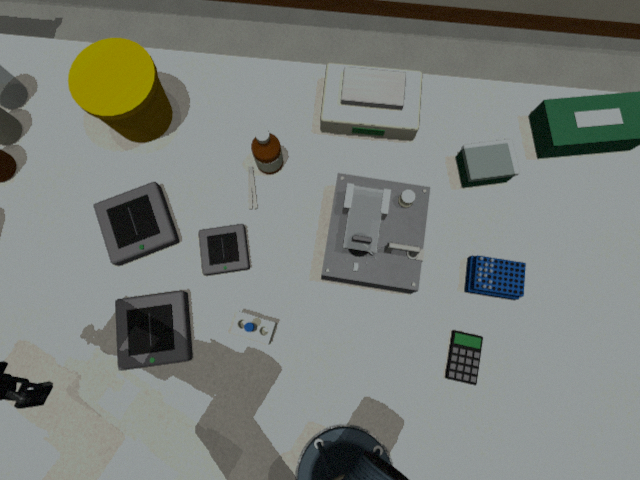

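View pics/scene0.png

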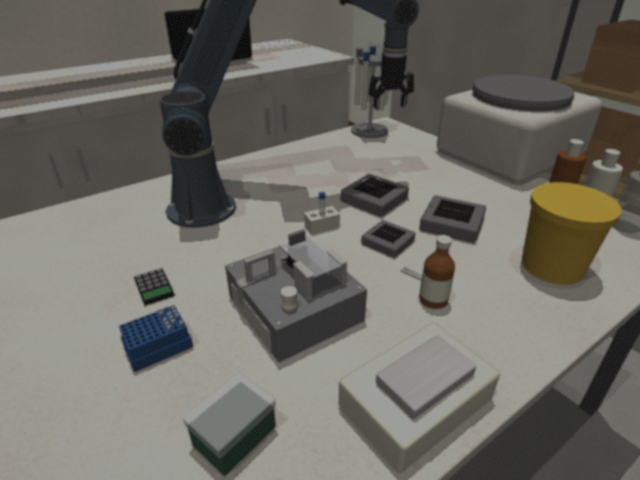

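The top view shows the lock box at about (376,233), with the shutter and fin near (361,240), the shackle at (405,248), the white block at (355,267) and the jar at (408,197). There are three reader-like items: (136,222), (153,330) and (224,249). The last looks smallest and stands next to the box, so I'll check it by size.

Run:
```python
from h import *
import pickle
s=pickle.load(open("top.pkl","rb")); W=world(s); im=s["image"]
def rect(m,n):
    p=W[m][:,:2].astype(np.float32); r=cv2.minAreaRect(p); print(n,m.sum(),np.round(r[0],4),np.round(r[1],4),round(r[2],2),"z",np.median(W[m][:,2]).round(4)); return r
z=W[...,2]; v,u=np.mgrid[0:480,0:640]
m=(abs(z-.09)<.01)&(u>310)&(u<440)&(v>165)&(v<300)
m=cv2.morphologyEx(m.astype(np.uint8),cv2.MORPH_OPEN,np.ones((3,3)))>0
r=rect(m,"box")
for c in [(224,249),(136,222),(153,330)]:
    m=(z>.02)&(z<.06)&(abs(u-c[0])<50)&(abs(v-c[1])<50)
    n,l=cv2.connectedComponents(m.astype(np.uint8)); mm=l==l[c[1],c[0]]
    rect(mm,"reader%s"%(c,))
    g=im.max(2)<45; n,l=cv2.connectedComponents((g&mm).astype(np.uint8)); k=np.argmax(np.bincount(l[mm&g])); rect(l==k," win")
# box-frame hints
cands=cv2.boxPoints(r); print(cands.round(4).tolist())
# shackle, fin
m=(z>.125)&(z<.16)&(u>380)&(u<430)&(v>225)&(v<265); rect(m,"shackle bar")
m=(z>.155)&(z<.18)&(u>340)&(u<385)&(v>220)&(v<260); rect(m,"fin")
m=(im.min(2)>150)&(abs(u-355)<10)&(abs(v-267)<10); 
for q in zip(u[m],v[m]): pass
c=(u[m].mean(),v[m].mean()); print("mark",m.sum(),c,ray(s,*c,.096).round(4))
big=np.hstack([cv2.resize(im[165:300,310:440],(520,540),interpolation=2),cv2.resize(im[210:285,190:260],(280,300))[:, :].copy() if 0 else cv2.copyMakeBorder(cv2.resize(im[210:285,190:260],(280,300)),0,240,0,0,0)])
save("crop1.png",big)
```

```text
box 7000 [ 0.5396 -0.017 ] [0.2178 0.2411] 86.82 z 0.0899
reader(224, 249) 2122 [0.4703 0.3358] [0.1116 0.1103] 14.83 z 0.0303
 win 820 [0.4715 0.336 ] [0.0698 0.0698] 14.6 z 0.0318
reader(136, 222) 4552 [0.5093 0.5532] [0.1599 0.1602] 28.38 z 0.044
 win 1734 [0.5111 0.5535] [0.1023 0.1022] 27.58 z 0.0461
reader(153, 330) 5171 [0.2678 0.4659] [0.1596 0.1595] 13.92 z 0.0442
 win 2084 [0.2678 0.4682] [0.1033 0.1042] 14.03 z 0.0462
[[0.4131999909877777, -0.11909999698400497], [0.6539000272750854, -0.1324000060558319], [0.6660000085830688, 0.08510000258684158], [0.4253000020980835, 0.09839999675750732]]
shackle bar 206 [ 0.4963 -0.07  ] [0.0664 0.0125] 86.84 z 0.1448
fin 119 [0.5006 0.0217] [0.0396 0.0118] 87.84 z 0.169
mark 0 (np.float64(nan), np.float64(nan)) [nan nan nan]<stdin>:22: RuntimeWarning: Mean of empty slice.
  ret = ret.dtype.type(ret / rcount)
```

View pics/crop1.png

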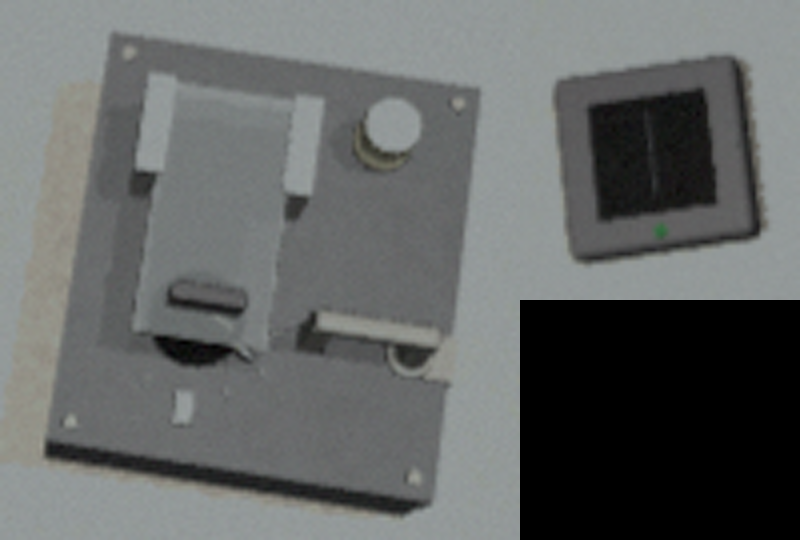

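Sizes and heights match the brief:
- **Reader:** (224,249) measures 110 mm with a 70 mm window at (0.4715, 0.336). The other two measure 160 mm.
- **Box:** centre (0.5396, -0.017), yaw -3.2°. The shackle lies where predicted, within 2 mm.
- **Shutter:** the fin sits at about 0.019 m of travel.

Next I move above and in front of the fin with the fingers shut.

>>> drive_tool([
  [-0.028,-0.03,0,0,0,0,-1],
  [-0.028,-0.03,0,0,0,0,-1],
  [-0.028,-0.03,0,0,0,0,-1],
  [-0.028,-0.03,0,0,0,0,-1],
  [-0.028,-0.03,0,0,0,0,-1],
  [-0.028,-0.03,0,0,0,0,-1],
  [-0.028,-0.03,0,0,0,0,-1],
  [-0.028,-0.03,0,0,0,0,-1],
  [-0.028,-0.03,0,0,0,0,-1],
  [-0.028,-0.03,0,0,0,0,-1],
], newtons=30)

```text
t: 1.1
tcp_pos: [0.3579, 0.2353, 0.2452]
tool_rot: [0.137, 0.991, -0.0, -0.0]
force: [0.1, 0.7, 0.9]
finger_gap: 0.003
gripper_force: 0.0
```

>>> drive_tool([
  [-0.028,-0.03,0,0,0,0,-1],
  [-0.028,-0.03,0,0,0,0,-1],
  [-0.028,-0.03,0,0,0,0,-1],
  [-0.028,-0.03,0,0,0,0,-1],
  [-0.028,-0.03,0,0,0,0,-1],
  [-0.028,-0.03,0,0,0,0,-1],
  [0,0,0,0,0,-6.3,-1],
  [0,0,0,0,0,-6.3,-1],
  [0,0,0,0,0,0,-1],
  [0,0,0,0,0,0,-1],
])

```text
t: 2.1
tcp_pos: [0.4702, 0.0181, 0.2451]
tool_rot: [0.029, 1.0, 0.0, -0.0]
force: [0.6, 0.3, -0.4]
finger_gap: 0.005
gripper_force: 0.0
```

```bash
cat >> h.py <<'E'
BX=np.array([.5396,-.017,0]); A=np.radians(-3.16); BR=np.array([[np.cos(A),-np.sin(A),0],[np.sin(A),np.cos(A),0],[0,0,1]])
def b2w(*p): return BX+BR@np.array(p,float)
def w2b(p): return BR.T@(np.array(p)-BX)
def rep(target=None):
    s=manip.sense(); T=R.from_quat(s["tool_rot"]).as_matrix(); p=s["tcp_pos"]
    print("t%.2f"%s["t"],"tcp",p.round(4),"box",w2b(p).round(4),"yawY %.2f"%np.degrees(np.arctan2(T[1,1],T[0,1])),"tilt",T[2,:2].round(4),"gap %.3f"%s["finger_gap"],"gf %.1f"%s["gripper_force"],"F",s["force"].round(1),"M",s["ft_torque"].round(2))
    if target is not None: print("shift tool",(T.T@(np.array(target)-p)).round(4))
    return s,T,p
E
python3 -c "
from h import *
rep(b2w(-.069,.035,.162))"
```

```text
t2.10 tcp [0.4702 0.0181 0.2451] box [-0.0712  0.0312  0.2451] yawY 86.73 tilt [0.0006 0.0001] gap 0.005 gf 0.0 F [ 0.6  0.3 -0.4] M [ 0.03 -0.01 -0.03]
shift tool [-0.0023  0.0038  0.0831]
```

>>> drive_tool([
  [0,0.004,0.03,0,0,0,-1],
  [0,0,0.03,0,0,0,-1],
  [0,0,0.023,0,0,0,-1],
  [0,0,0,0,0,0,-1],
  [-0.01,0,0,0,0,0,-1],
  [-0.01,0,0,0,0,0,-1],
  [-0.01,0,0,0,0,0,-1],
  [-0.01,0,0,0,0,0,-1],
  [-0.01,0,0,0,0,0,-1],
])

```text
t: 3.0
tcp_pos: [0.5219, 0.0192, 0.163]
tool_rot: [0.027, 1.0, -0.0, 0.001]
force: [-1.4, 0.1, 2.3]
finger_gap: -0.003
gripper_force: 1.1
```

>>> drive_tool([
  [-0.01,0,0,0,0,0,-1],
  [-0.01,0,0,0,0,0,-1],
  [-0.01,0,0,0,0,0,-1],
  [-0.01,0,0,0,0,0,-1],
  [-0.004,0,0,0,0,0,-1],
  [0,0,0,0,0,0,-1],
])

```text
t: 3.6
tcp_pos: [0.5658, 0.0166, 0.1622]
tool_rot: [0.027, 1.0, -0.0, 0.001]
force: [0.2, -1.4, 0.2]
finger_gap: -0.003
gripper_force: 0.0
```

```bash
python3 -c "
from h import *
rep(b2w(.024,.035,.162))"
```

```text
t3.60 tcp [0.5658 0.0166 0.1622] box [0.0243 0.035  0.1622] yawY 86.85 tilt [-0.0018 -0.0002] gap -0.003 gf 0.0 F [ 0.2 -1.4  0.2] M [-0.02  0.02 -0.  ]
shift tool [ 0.0003 -0.      0.0002]
```

>>> drive_tool([
  [-0.002,0,0,0,0,0,-1],
  [-0.002,0,0,0,0,0,-1],
  [0,0,0,0,0,0,-1],
])

```text
t: 3.9
tcp_pos: [0.566, 0.0167, 0.162]
tool_rot: [0.027, 1.0, 0.0, -0.003]
force: [-6.1, -0.8, 3.2]
finger_gap: -0.001
gripper_force: 2.9
```

>>> drive_tool([
  [-0.002,0,0,0,0,0,-1],
  [0,0,0,0,0,0,-1],
])

```text
t: 4.1
tcp_pos: [0.566, 0.0168, 0.1619]
tool_rot: [0.027, 1.0, 0.0, -0.005]
force: [-9.0, -1.1, 6.2]
finger_gap: -0.0
gripper_force: 4.7
```

At the end stop (9 N). Backing off, rising, and looking at the dial.

>>> drive_tool([
  [0.016,0,0,0,0,0,-1],
  [0.02,0,-0.03,0,0,0,1],
  [0.03,0,-0.04,0,0,0,1],
  [0.03,0,-0.04,0,0,0,1],
  [0.03,0,0,0,0,0,1],
  [0,0,0,0,0,0,1],
  [0,0,0,0,0,0,1],
])

```text
t: 4.8
tcp_pos: [0.4451, 0.0234, 0.2729]
tool_rot: [0.028, 1.0, -0.0, 0.001]
force: [0.7, 0.0, 0.4]
finger_gap: 0.993
gripper_force: 0.0
```

Run:
```python
from h import *
import pickle
s,T,p=rep()
w=manip.snapshot("wrist"); save("w1.png",w["image"]); pickle.dump((w,T,p),open("w1.pkl","wb"))
print(w["fov_y"],w["cx"],w["cy"],np.round(w["mount"],3).tolist())
```

```text
t4.80 tcp [0.4451 0.0234 0.2729] box [-0.0966  0.0351  0.2729] yawY 86.84 tilt [-0.003  -0.0003] gap 0.993 gf 0.0 F [0.7 0.  0.4] M [ 0.01 -0.02 -0.01]
65.70646984690485 319.1202837794552 242.53203575220874 [[0.0, 0.946, 0.325, 0.085], [1.0, -0.001, 0.001, -0.0], [0.001, 0.325, -0.946, -0.128], [0.0, 0.0, 0.0, 1.0]]
```

View pics/w1.png

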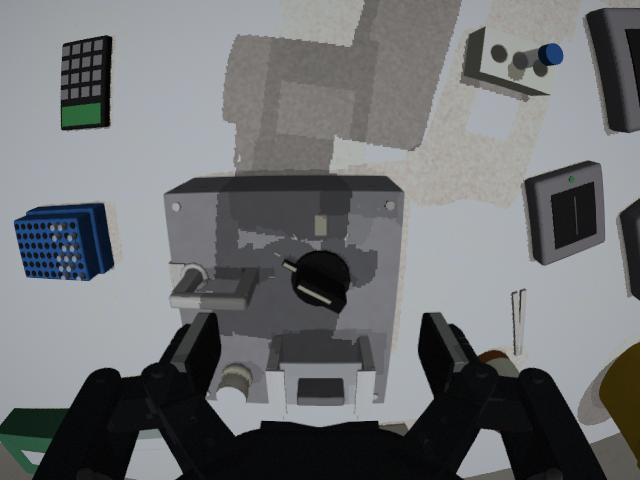

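The wrist view shows the dial free, with its base around (320,278). The nose points up-left to (285,265), and the mark is at (320,225). The shutter is fully back (fin at 320,388), the shackle at (215,285) and the jar at (235,380). Measuring these points.

```bash
cat >> h.py <<'E'
def wworld(w,T,p):
    f=240/np.tan(np.radians(w["fov_y"])/2); v,u=np.mgrid[0:480,0:640]; x=u-w["cx"]; y=v-w["cy"]; r=np.hypot(x,y)+1e-9; th=r/f
    d=np.stack([np.sin(th)*x/r,-np.sin(th)*y/r,-np.cos(th)],-1); z=w["z_map"]; P=d*(z/np.cos(th))[...,None]
    M=np.array(w["mount"]); D=P@M[:3,:3].T+M[:3,3]; return D@T.T+p
E
python3 - <<'E'
from h import *
import pickle
w,T,p=pickle.load(open("w1.pkl","rb")); B=(wworld(w,T,p)-BX)@BR; im=w["image"]; z=B[...,2]
v,u=np.mgrid[0:480,0:640]; g=im.max(2)
def rect(m,n):
    q=B[m][:,:2].astype(np.float32); r=cv2.minAreaRect(q); print(n,m.sum(),np.round(r[0],4),np.round(r[1],4),round(r[2],2),"z",np.median(z[m]).round(4)); return cv2.boxPoints(r)
c=(abs(u-320)<50)&(abs(v-278)<45)
m=c&(z>.120)&(z<.14); q=rect(m,"bar"); print(q.round(4).tolist())
e=c&(z>.1)&(z<.14); print(len(B[e]))
a=(abs(u-290)<16)&(abs(v-266)<10)&(g>150); print("nose line",a.sum(),np.median(B[a],0).round(4) if a.any() else "")
print("nose px",B[262:270:2,284:296:3].round(4).tolist())
m=(abs(u-321)<10)&(abs(v-225)<14)&(z>.093)&(z<.1); rect(m,"mark")
m=(u>160)&(u<270)&(v>250)&(v<315)&(z>.132)&(z<.15); rect(m,"shackle bar")
m=(u>210)&(u<260)&(v>355)&(v<410)&(z>.12)&(z<.14); rect(m,"jar")
m=(abs(u-320)<40)&(v>370)&(v<410)&(z>.16)&(z<.18); rect(m,"fin")
m=(u>520)&(u<610)&(v>160)&(v<270)&(z>.02)&(z<.04); print("reader world",(b2w(*B[m].mean(0))).round(4))
E
```

```text
bar 1034 [-0.0417  0.0355] [0.0448 0.0146] 60.29 z 0.1303
[[-0.05909999832510948, 0.019700000062584877], [-0.04639999940991402, 0.012400000356137753], [-0.02419999986886978, 0.05139999836683273], [-0.03689999878406525, 0.05860000103712082]]
1606
nose line 0 
nose px [[[-0.061, 0.0039, 0.1027], [-0.0607, 0.0064, 0.1021], [-0.0597, 0.0088, 0.0996], [-0.0553, 0.0106, 0.0889]], [[-0.0595, 0.0039, 0.1038], [-0.0593, 0.0065, 0.1033], [-0.059, 0.009, 0.1024], [-0.058, 0.0115, 0.1001]], [[-0.0572, 0.0037, 0.1028], [-0.0577, 0.0065, 0.1039], [-0.0576, 0.0091, 0.1038], [-0.0575, 0.0117, 0.1033]], [[-0.0499, 0.0024, 0.09], [-0.05, 0.0051, 0.0903], [-0.0557, 0.009, 0.1036], [-0.0555, 0.0116, 0.103]]]
mark 226 [-0.0928  0.0351] [0.0086 0.0176] 89.89 z 0.0955
shackle bar 1367 [-0.042 -0.057] [0.067  0.0124] 89.55 z 0.1449
jar 701 [ 0.0748 -0.0535] [0.0314 0.0317] 60.53 z 0.1293
fin 728 [0.0383 0.0357] [0.012  0.0398] 0.4 z 0.1684
reader world [0.4659 0.3268 0.0296]
```

The dial is at the 0.524 notch and the shutter at its stop. Aligning over the bar: shift forward, turn +60° (tool z negative), then descend.

>>> drive_tool([
  [-0.028,0,0,0,0,0,0],
  [-0.028,0,0,0,0,0,0],
  [0,0,0,0,0,-8.5,0],
  [0,0,0,0,0,-8.5,0],
  [0,0,0,0,0,-8.5,0],
  [0,0,0,0,0,-8.5,0],
  [0,0,0,0,0,-8.5,0],
  [0,0,0,0,0,-8.5,0],
  [0,0,0,0,0,-8.5,0],
  [0,0,0,0,0,-0.5,0],
])

```text
t: 5.85
tcp_pos: [0.5019, 0.0201, 0.2715]
tool_rot: [-0.476, 0.879, 0.0, -0.0]
force: [-1.2, 0.1, -0.6]
finger_gap: 0.5
gripper_force: 0.0
```

```bash
python3 -c "
from h import *
rep(b2w(-.041,.0352,.117))"
```

```text
t5.85 tcp [0.5019 0.0201 0.2715] box [-0.0396  0.0349  0.2715] yawY 146.86 tilt [0.     0.0001] gap 0.500 gf 0.0 F [-1.2  0.1 -0.6] M [ 0.   -0.01 -0.02]
shift tool [0.0005 0.0013 0.1545]
```

>>> drive_tool([
  [0,0.001,0.04,0,0,0,0],
  [0,0,0.04,0,0,0,0],
  [0,0,0.04,0,0,0,0],
  [0,0,0.02,0,0,0,0],
  [0,0,0.014,0,0,0,0],
  [0,0,0,0,0,0,-1],
  [0,0,0,0,0,0,-1],
  [0,0,0,0,0,0,-1],
  [0,0,0,0,0,0,-1],
], newtons=40)

```text
t: 6.75
tcp_pos: [0.5012, 0.0203, 0.1182]
tool_rot: [-0.476, 0.88, -0.001, 0.001]
force: [4.1, -2.1, -14.9]
finger_gap: 0.16
gripper_force: 42.0
```

```bash
python3 -c "
from h import *
rep(b2w(-.041,.0352,.117))"
```

```text
t6.75 tcp [0.5012 0.0203 0.1182] box [-0.0404  0.0351  0.1182] yawY 146.82 tilt [-0.0008 -0.0028] gap 0.160 gf 42.0 F [  4.1  -2.1 -14.9] M [-0.37 -0.6   0.04]
shift tool [0.0002 0.0006 0.0012]
```

Gripped (gap 13.6 mm). Turning clockwise slowly, watching the moment for clicks.

>>> drive_tool([
  [0,0,0,0,0,4,-1],
  [0,0,0,0,0,4,-1],
  [0,0,0,0,0,4,-1],
  [0,0,0,0,0,4,-1],
  [0,0,0,0,0,4,-1],
  [0,0,0,0,0,4,-1],
  [0,0,0,0,0,4,-1],
  [0,0,0,0,0,2,-1],
  [0,0,0,0,0,0,-1],
])

```text
t: 7.65
tcp_pos: [0.5008, 0.0208, 0.1182]
tool_rot: [-0.232, 0.973, -0.0, 0.001]
force: [5.3, -1.8, -15.7]
finger_gap: 0.157
gripper_force: 41.8
```

```bash
python3 -c "
from h import *
rep(b2w(-.041,.0352,.117))"
```

```text
t7.65 tcp [0.5008 0.0208 0.1182] box [-0.0408  0.0356  0.1182] yawY 116.81 tilt [-0.0019 -0.0011] gap 0.157 gf 41.8 F [  5.3  -1.8 -15.7] M [-0.13 -0.66 -0.05]
shift tool [ 0.0004 -0.0002  0.0012]
```

>>> drive_tool([
  [0,0,0,0,0,4,-1],
  [0,0,0,0,0,4,-1],
  [0,0,0,0,0,4,-1],
  [0,0,0,0,0,4,-1],
])

```text
t: 8.05
tcp_pos: [0.5008, 0.0211, 0.1182]
tool_rot: [-0.094, 0.996, 0.0, 0.001]
force: [4.9, 0.3, -14.7]
finger_gap: 0.152
gripper_force: 41.9
```

```bash
python3 -c "
from h import *
rep(b2w(-.041,.0352,.117))"
```

```text
t8.05 tcp [0.5008 0.0211 0.1182] box [-0.0409  0.0359  0.1182] yawY 100.73 tilt [-0.0021 -0.0002] gap 0.152 gf 41.9 F [  4.9   0.3 -14.7] M [ 0.12 -0.73  0.08]
shift tool [ 0.0003 -0.0006  0.0012]
```

>>> drive_tool([
  [0,0,0,0,0,4,-1],
  [0,0,0,0,0,4,-1],
  [0,0,0,0,0,4,-1],
  [0,0,0,0,0,2,-1],
  [0,0,0,0,0,0,-1],
  [0,0,0,0,0,0,-1],
])

```text
t: 8.65
tcp_pos: [0.5007, 0.0214, 0.1182]
tool_rot: [0.028, 1.0, 0.0, 0.001]
force: [4.9, 0.7, -16.1]
finger_gap: 0.155
gripper_force: 41.8
```

```bash
python3 -c "
from h import *
rep(b2w(-.041,.0352,.117))"
```

```text
t8.65 tcp [0.5007 0.0214 0.1182] box [-0.0409  0.0362  0.1182] yawY 86.83 tilt [-0.0021  0.001 ] gap 0.155 gf 41.8 F [  4.9   0.7 -16.1] M [ 0.31 -0.87 -0.03]
shift tool [ 0.0001 -0.001   0.0012]
```

At notch (moment ≈ 0). Release, rise, look.

>>> drive_tool([
  [0,0,0,0,0,0,0],
  [0,0,0,0,0,0,0],
  [0,0,0,0,0,0,0],
  [0,0,-0.02,0,0,0,0],
  [0,0,-0.04,0,0,0,0],
  [0,0,-0.04,0,0,0,0],
  [0.02,0,-0.04,0,0,0,0],
  [0.025,0,-0.015,0,0,0,0],
  [0,0,0,0,0,0,0],
  [0,0,0,0,0,0,0],
])

```text
t: 9.65
tcp_pos: [0.4547, 0.0234, 0.2741]
tool_rot: [0.027, 1.0, -0.0, 0.001]
force: [0.6, 0.2, -0.6]
finger_gap: 0.501
gripper_force: 0.0
```

Run:
```python
from h import *
s,T,p=rep()
w=manip.snapshot("wrist"); save("w2.png",w["image"][150:450,130:530]); B=(wworld(w,T,p)-BX)@BR; z=B[...,2]
v,u=np.mgrid[0:480,0:640]
def rect(m,n):
    q=B[m][:,:2].astype(np.float32); r=cv2.minAreaRect(q); print(n,m.sum(),np.round(r[0],4),np.round(r[1],4),round(r[2],2),"z",np.median(z[m]).round(4))
x,y=B[...,0],B[...,1]
rect((z>.12)&(z<.14)&(abs(x+.04)<.035)&(abs(y-.035)<.035),"bar")
rect((z>.095)&(z<.11)&(x<-.055)&(x>-.085)&(abs(y-.035)<.045),"nose-ish")
rect((z>.132)&(z<.16)&(abs(x+.04)<.02)&(abs(y+.057)<.045),"shackle bar")
rect((z>.16)&(z<.18)&(abs(x-.04)<.02)&(abs(y-.035)<.03),"fin")
```

```text
t9.65 tcp [0.4547 0.0234 0.2741] box [-0.087   0.0357  0.2741] yawY 86.85 tilt [-0.0021 -0.0003] gap 0.501 gf 0.0 F [ 0.6  0.2 -0.6] M [ 0.02  0.02 -0.01]
bar 862 [-0.0416  0.0359] [0.0137 0.0447] 89.87 z 0.1305
nose-ish 607 [-0.0699  0.0354] [0.045  0.0296] 89.56 z 0.0981
shackle bar 1368 [-0.0424 -0.0569] [0.067  0.0124] 88.78 z 0.145
fin 727 [0.0383 0.0358] [0.011 0.04 ] 0.49 z 0.1687
```

View pics/w2.png

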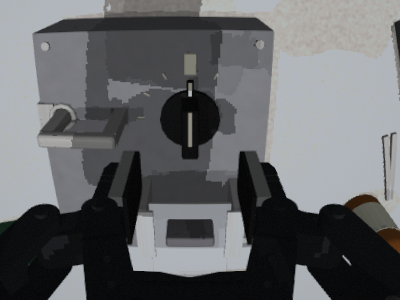

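The nose (190,85) points at the white block (190,63), with the bar at 0° and the shutter still back. Next is the shackle: move over it and turn 90° to pinch the cross bar front to back, at its middle and clear of the hasp ring.

>>> drive_tool([
  [-0.023,-0.047,0,0,0,0,0],
  [-0.023,-0.046,0,0,0,0,0],
  [0,0,0,0,0,8.5,0],
  [0,0,0,0,0,8.5,0],
  [0,0,0,0,0,8.5,0],
  [0,0,0,0,0,8.5,0],
  [0,0,0,0,0,8.5,0],
  [0,0,0,0,0,8.5,0],
  [0,0,0,0,0,8.5,0],
  [0,0,0,0,0,8.5,0],
])

```text
t: 10.7
tcp_pos: [0.4946, -0.0688, 0.2718]
tool_rot: [0.584, 0.812, -0.0, -0.001]
force: [-0.5, -0.2, -0.5]
finger_gap: 0.504
gripper_force: 0.0
```

>>> drive_tool([
  [0,0,0,0,0,8.5,0],
  [0,0,0,0,0,8.5,0],
  [0,0,0,0,0,5,0],
  [0,0,0,0,0,0,0],
  [0,0,0,0,0,0,0],
])

```text
t: 11.2
tcp_pos: [0.4945, -0.0687, 0.2723]
tool_rot: [0.726, 0.688, -0.0, -0.001]
force: [0.3, 0.5, -0.5]
finger_gap: 0.501
gripper_force: 0.0
```

```bash
python3 -c "
from h import *
s,T,p=rep(b2w(-.041,-.0572,.130))
w=manip.snapshot('wrist'); B=(wworld(w,T,p)-BX)@BR
m=(abs(B[...,0]+.05)<.06)&(abs(B[...,1]+.075)<.05)&(B[...,2]>.095)
for y0 in np.arange(-.12,-.03,.01):
    print(round(y0,2),[round(float(np.percentile(B[...,2][k],90)),3) if (k:=m&(abs(B[...,1]-y0)<.005)&(abs(B[...,0]-x0)<.005)).sum()>3 else 0 for x0 in np.arange(-.1,.01,.01)])
"
```

```text
t11.20 tcp [ 0.4945 -0.0687  0.2723] box [-0.0422 -0.0541  0.2723] yawY -3.04 tilt [ 0.0005 -0.0016] gap 0.501 gf 0.0 F [ 0.3  0.5 -0.5] M [0.04 0.06 0.01]
shift tool [-0.0032  0.0014  0.1423]
-0.12 [0, 0, 0, 0, 0, 0, 0, 0, 0, 0, 0]
-0.11 [0, 0, 0, 0, 0, 0, 0, 0, 0, 0, 0]
-0.1 [0, 0, 0, 0, 0, 0, 0, 0, 0, 0, 0]
-0.09 [0, 0, 0, 0, 0, 0.145, 0.146, 0.096, 0, 0, 0]
-0.08 [0, 0, 0, 0, 0, 0.146, 0.147, 0.144, 0, 0, 0]
-0.07 [0, 0.338, 0.315, 0.297, 0.296, 0.146, 0.146, 0, 0.297, 0, 0.333]
-0.06 [0.322, 0.338, 0.316, 0.298, 0.296, 0.146, 0.147, 0, 0.298, 0.314, 0.334]
-0.05 [0.356, 0.351, 0.315, 0.312, 0.298, 0.341, 0.333, 0.333, 0.3, 0.314, 0.35]
-0.04 [0.358, 0.348, 0.316, 0.349, 0.354, 0.35, 0.349, 0.354, 0.349, 0.352, 0.334]
```

>>> drive_tool([
  [-0.003,0.001,0.04,0,0,0,0],
  [0,0,0.04,0,0,0,0],
  [0,0,0.04,0,0,0,0],
  [0,0,0.022,0,0,0,0],
  [0,0,0,0,0,0,-1],
  [0,0,0,0,0,0,-1],
  [0,0,0,0,0,0,-1],
  [0,0,0,0,0,0,-1],
], newtons=60)

```text
t: 12.05
tcp_pos: [0.4958, -0.0718, 0.1325]
tool_rot: [0.726, 0.688, 0.001, 0.001]
force: [0.5, 0.2, -3.1]
finger_gap: 0.131
gripper_force: 58.3
```

```bash
python3 -c "
from h import *
rep()"
```

```text
t12.05 tcp [ 0.4958 -0.0718  0.1325] box [-0.0407 -0.0572  0.1325] yawY -3.12 tilt [-0.0008  0.0023] gap 0.131 gf 58.3 F [ 0.5  0.2 -3.1] M [ 0.01 -0.03 -0.02]
```

>>> drive_tool([
  [0,0,-0.005,0,0,0,-1],
  [0,0,-0.005,0,0,0,-1],
  [0,0,-0.005,0,0,0,-1],
  [0,0,0,0,0,0,-1],
])

```text
t: 12.45
tcp_pos: [0.4957, -0.0718, 0.1475]
tool_rot: [0.726, 0.687, 0.001, 0.001]
force: [0.6, 0.4, -2.9]
finger_gap: 0.131
gripper_force: 58.5
```

>>> drive_tool([
  [0,0,-0.01,0,0,0,-1],
  [0,0,-0.01,0,0,0,-1],
  [0,0,-0.01,0,0,0,-1],
  [0,0,-0.01,0,0,0,-1],
  [0,0,-0.015,0,0,0,-1],
  [0,0,-0.02,0,0,0,-1],
  [0,0,-0.02,0,0,0,-1],
  [0,0,-0.02,0,0,0,-1],
  [0,0,0,0,0,0,-1],
])

```text
t: 13.35
tcp_pos: [0.4968, -0.0722, 0.2644]
tool_rot: [0.726, 0.687, 0.002, 0.003]
force: [0.5, -0.2, -3.2]
finger_gap: 0.126
gripper_force: 58.6
```

```bash
python3 -c "
from h import *
rep([.4715,.336,.261])"
```

```text
t13.35 tcp [ 0.4968 -0.0722  0.2644] box [-0.0397 -0.0575  0.2644] yawY -3.14 tilt [-0.0022  0.0067] gap 0.126 gf 58.6 F [ 0.5 -0.2 -3.2] M [-0.01  0.01  0.02]
shift tool [ 0.4062 -0.0476  0.0022]
```

>>> drive_tool([
  [0,0,-0.03,0,0,0,-1],
  [0.029,-0.0034,0,0,0,0,-1],
  [0.029,-0.0034,0,0,0,0,-1],
  [0.029,-0.0034,0,0,0,0,-1],
  [0.029,-0.0034,0,0,0,0,-1],
  [0.029,-0.0034,0,0,0,0,-1],
  [0.029,-0.0034,0,0,0,0,-1],
  [0.029,-0.0034,0,0,0,0,-1],
  [0.029,-0.0034,0,0,0,0,-1],
  [0.029,-0.0034,0,0,0,0,-1],
])

```text
t: 14.35
tcp_pos: [0.4779, 0.1917, 0.2903]
tool_rot: [0.726, 0.687, -0.001, -0.001]
force: [0.5, -0.4, -3.2]
finger_gap: 0.129
gripper_force: 59.0
```

>>> drive_tool([
  [0.029,-0.0034,0,0,0,0,-1],
  [0.029,-0.0034,0,0,0,0,-1],
  [0.029,-0.0034,0,0,0,0,-1],
  [0.029,-0.0034,0,0,0,0,-1],
  [0.02,-0.0034,0,0,0,0,-1],
  [0.009,0,0,0,0,0,-1],
  [0,0,0,0,0,0,-1],
  [0,0,0,0,0,0,-1],
])

```text
t: 15.15
tcp_pos: [0.4696, 0.3355, 0.2907]
tool_rot: [0.726, 0.687, -0.001, 0.0]
force: [-0.1, -0.7, -3.2]
finger_gap: 0.131
gripper_force: 59.0
```

```bash
python3 -c "
from h import *
rep([.4715,.336,.1665])"
```

```text
t15.15 tcp [0.4696 0.3355 0.2907] box [-0.0893  0.3481  0.2907] yawY -3.15 tilt [-0.0015 -0.0012] gap 0.131 gf 59.0 F [-0.1 -0.7 -3.2] M [-0.03  0.02  0.  ]
shift tool [0.0008 0.002  0.1242]
```

>>> drive_tool([
  [0.001,0.002,0.03,0,0,0,-1],
  [0,0,0.03,0,0,0,-1],
  [0,0,0.03,0,0,0,-1],
  [0,0,0.02,0,0,0,-1],
  [0,0,0.014,0,0,0,-1],
  [0,0,0,0,0,0,-1],
  [0,0,0,0,0,0,-1],
  [0,0,0,0,0,0,-1],
  [0,0,0,0,0,0,-1],
  [0,0,0,0,0,0,-1],
])

```text
t: 16.15
tcp_pos: [0.4723, 0.3374, 0.1682]
tool_rot: [0.726, 0.687, 0.001, 0.0]
force: [-0.3, -0.3, -1.4]
finger_gap: 0.131
gripper_force: 59.0
```

Run:
```python
from h import *
rep()
s=manip.snapshot("scene"); W=world(s); c=(abs(W[...,0]-.4715)<.06)&(abs(W[...,1]-.336)<.06)
for h in np.arange(.04,.16,.01):
    m=c&(abs(W[...,2]-h)<.005); print(round(h,2),m.sum(),W[m].mean(0).round(3) if m.any() else "")
save("fin.png",cv2.resize(s["image"][120:360,220:500],(700,600)))
```

```text
t16.15 tcp [0.4723 0.3374 0.1682] box [-0.0867  0.3502  0.1682] yawY -3.14 tilt [0.0008 0.0016] gap 0.131 gf 59.0 F [-0.3 -0.3 -1.4] M [ 0.02 -0.01 -0.01]
0.04 0 
0.05 0 
0.06 0 
0.07 3 [0.476 0.348 0.074]
0.08 42 [0.474 0.333 0.08 ]
0.09 39 [0.474 0.33  0.09 ]
0.1 34 [0.474 0.332 0.1  ]
0.11 41 [0.475 0.332 0.11 ]
0.12 43 [0.474 0.333 0.12 ]
0.13 45 [0.475 0.335 0.13 ]
0.14 42 [0.475 0.333 0.14 ]
0.15 43 [0.476 0.331 0.151]
```

View pics/fin.png

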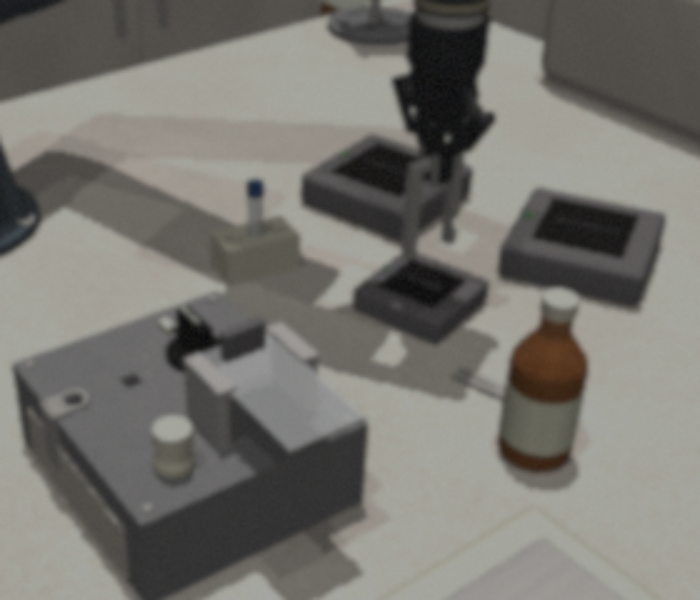

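The picture shows the shackle upright over the small reader, its leg tips at (410,250) and (450,238) above the window at (420,280). They are about 4 cm up and touching nothing, so I'm handing in.

```bash
python3 -c "
from station import manip
print(manip.sign_off())"
```

```text
the job is handed in; nothing more can be done
None
```

I handed the job in with the shutter fully back, the dial's nose at the white block, and the shackle held upright and still about 4 cm above the middle of the small reader's window; sign-off returned no verdict.

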